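Load a solder reel between the centres of a payoff stand and set its drag nut

TASK

Load the solder reel from the notched rack into the payoff stand: lay its axle in the stand's two V rests, then slide the tailstock in until the axle is lifted off the rests and sits snugly on the two centre points. With the reel loaded, screw the knurled drag nut on top of the tailstock all the way down (clockwise from above) until it bottoms, back it off a quarter turn so that the reel runs with a light drag, and finish still gripping the nut there, without touching the reel, so that it can be locked. Leave the other things on the desk where they are.

Things in the scene. Friction and masses are not known exactly. Their poses are not given: they have to be found in the camera images.
- stand: Fixed payoff stand. Origin on the desk under the middle of the seated axle; z up, y along the bed from fixed head (-y) to tailstock (+y). Bed 64 wide, y -110 to 170, top z 16. Centre line of the two steel points: x 0, z 50. Head: y -101 to -71, top z 66. Two 90-degree V rests, 6 thick, at y -34 and 54, arms up to z 52; an axle in them lies with its centre at z 47.5.
- head_tip (a point): Tip of the fixed head's conical point (stand y -57; points to +y; 14 long, 3 diameter at the tip, 17 at the base). The axle drops into the rests only where both its ends clear the two tips: put its middle halfway between head_tip and tail_tip.
- tail_tip (a point): Tip of the tailstock's like point (points to the stand's -y), at stand y = 57 + slide value. It moves with the tailstock, whose block (34 x 32, top z 62) begins 14 and ends 46 behind the tip; its foot is 58 x 44.
- tail_slide (a joint): Tailstock position in m: 0 when the axle is seated on both points, larger = open (stop at 0.050; an empty stand closes to -0.012). 5 N friction, stays where left; push its block or draw it by the nut. Closing, its point enters the axle's bore and pushes the axle along the rests onto the head's point, and both cones lift it 2.5 mm; then it stops firmly (push 15 to 25 N).
- drag_nut: Knurled steel nut, 32 diameter, 24 high, on an upright stud on the tailstock. Origin mid underside, z up, x along the index groove in its top. Axis 30 behind the tail tip (towards the stand's +y). Bottomed, its underside is 78 above the desk, on a collar 21 diameter that rises from the block's top at 62. The stud ends at 114.
- nut_grip (a point): On the nut's axis, 13 above its underside: the height to grip.
- drag_turn (a joint): Turn of the nut in rad: 0 when bottomed out (hard stop), positive anticlockwise seen from above (unscrewed); at most 6.2. It rises 5 mm a turn; thread friction 0.04 N m. It turns freely until the stop, where the moment rises sharply.
- rack: Fixed grey sheet rack, 70 x 124 base; two V-notched cheeks at its y = -52 and +52 (arms up to z = 47) carry the reel's axle with its centre at z = 42, along the rack's y. Origin on the desk under its middle.
- reel: The loose solder reel on its axle, lying in the rack: tube 16 diameter, 130 long along its own y, 11 bore open at both ends; origin at its middle. Spool flanges 54 diameter, outer faces 35 apart (y -17.5 and 17.5). About 0.34 kg. Grip from above across the two flanges, fingertips about 10 above the axle's centre.
- spare_reel: Another solder spool standing on the desk on its flange, with no axle, 54 diameter, 35 high. Leave alone.
- paste_jar: Flux jar, 48 diameter, 44 high. Leave alone.
- pliers: Pliers lying flat, 149 long, 12 high. Leave alone.
- tweezers: Tweezers lying flat, 127 long, 10 high. Leave alone.

How it is judged:
On the way, in this order (a step that is already met when the one before it is completed fails the run):
1. the axle lies in the two V rests, let go, with the tailstock still open (z of reel in the frame of stand between 0.0455 and 0.0495 m and x of reel in the frame of stand between -0.003 and 0.003 m and angle between the y axis of reel and the y axis of stand, either way round below 0.06 rad and value of joint tail_slide above 0.01 m and contact force between the fingers and reel below 0.3 N), for 0.1 s.
2. the reel is let go, carried by the two centre points: tailstock within 3 mm of seated, axle off its rests and on the centre line (value of joint tail_slide below 0.003 m and z of reel in the frame of stand between 0.0485 and 0.0515 m and x of reel in the frame of stand between -0.002 and 0.002 m and y of reel in the frame of stand between -0.0035 and 0.0035 m and angle between the y axis of reel and the y axis of stand, either way round below 0.04 rad and contact force between each of the arm, the fingers and reel below 0.3 N), for 0.2 s.
3. the drag nut is bottomed out with the reel between the centres (value of joint drag_turn below 0.12 rad and value of joint tail_slide below 0.003 m), for 0.1 s.
At the end, for the whole second after the job is handed in: Fingers still grip the drag nut, 1.57 rad (within 0.35) above where it bottomed; tailstock within 3 mm of seated; reel untouched on both points: its middle within 2 mm sideways, 3.5 mm along and 1.5 mm in height of true, axle within 0.04 rad of the centre line (all of step 2 and value of joint drag_turn between 1.22 and 1.92 rad and contact force between the fingers and drag_nut above 3 N); the arm keeps its last pose, push and grip.
It fails at once if the spare reel, the flux jar, the pliers or the tweezers are moved more than 20 mm (distance of any of spare_reel, paste_jar, pliers, tweezers from where it was at the start of the episode above 0.02 m).
It fails at once if the reel is dropped on the desk (height (world z) of reel below 0.032 m).
It also fails if it takes over 67 s, if anything falls off the work surface, if the arm or the gripper's body presses on something with over 40 N, if the wrist force passes 120 N, or if a joint passes its speed limit or range.

ROBOT

A 7-joint arm with a two-finger parallel gripper is mounted at the origin on a cart in front of the work surface, level with it; the furniture and walls round the work are solid. World frame = base frame: x ahead of the robot, y to its left, z up, the work surface at z = 0. Lengths are in m, angles in rad, forces in N, time in s.
With the tool pointing down it reaches from about 0.4 to 0.875 m from the base axis. Payload 19.3 kg.
Tool frame: the origin (TCP) lies midway between the tips of the shut fingers; the grasp point (between the pads) lies 19 mm behind it (bot.pinch_z is the distance from the TCP to the grasp point, in m); z points along the fingers, y is the line along which they close (so a half turn about z gives the same grasp; the last joint's range is limited). The gripper opens to 85 mm and grips with 20 to 120 N. Pads are 22 mm wide; open, the fingers measure 114 mm over their backs; the gripper's body (76 mm by 85 mm) begins 54 mm behind the grasp point. The pads swing forward as they close: fully open they stand 13 mm farther back than shut.
Start: joints at [1.108, 0.521, -0.036, 1.599, 0.021, 1.021, -0.113], TCP at [0.239, -0.577, 0.231] pointing down, gripper open.
Joint ranges: [-2.91, 2.91], [-0.3, 2.13], [-1.5, 1.42], [0.17, 2.43], [-1.26, 4.41], [0.16, 1.93], [-2.52, 2.52]. Speed limits (rad/s): [1.89, 1.89, 2.39, 2.39, 3.01, 3.01, 3.01].

INTERFACE

Orientations are given as [roll, pitch, yaw] about the fixed x, y, z axes, in that order (R = Rz(yaw) Ry(pitch) Rx(roll)).
In Python, from workcell import observe, viewer, bot gives the robot as it stands. The module is installed in compiled form; this text tells all that it offers.
- The arm moves only by the tool play_rows, never from a script. Its argument "motion" is a list of rows, each a list of 7 numbers: the shift along the tool's x, y, z in cm, then the turn, a rotation vector about the tool's x, y, z in rad, then the opening, from -1 (shut) to 1 (fully open), so that 0 is half open. A call has exactly 5 rows; each row is the pose to reach, as a shift and turn from the pose commanded when the call began, along the tool's axes at that moment; what a row does not reach only later rows make up. A row lasts 1/10 s, in which the tool goes at most 50 mm and 8.59 degrees, less where a joint would pass 70% of its speed; a pose out of reach is approached as far as the arm can. A call with a gripper value outside its range is refused whole. The fingers move at their own pace and stop on an object; "squeeze" is the grip in N (left out, the last holds). Time passes only in rows, so rows that repeat a pose let the fingers close, or fill a call up. It gives the time, the measured TCP pose, the force, the opening and the grip force at its end, in the units of the state.
- observe(): the state, without advancing time (a new reading comes with each control period).
- viewer.grab_frame(name): name is "scene" or "top" or "wrist"; returns (picture, depth): 420x560x3 uint8, red, green, blue; 420x560 float32, m along the optical axis (not along the pixel's ray), 0 where there is no reading.
- viewer.camera_info(name): a dict with "fx", "fy", "cx", "cy" (pixels), "R" (3x3) and "t" (3): a world point X has camera coordinates R X + t. Camera axes: x right, y down, z forward; pixel columns grow to the right and rows downward; lengths in m; the calibration is good to about 2 mm. The wrist camera is an equidistant fisheye: a pixel r from the principal point sees the ray r / f radians off the axis. A picture is of the moment at which its call begins: read the wrist's pose just before it. camera_info takes no time and is no camera call; for the wrist camera it gives the pose at the moment of the call.
- bot.job_done(): hands the job in; it is judged then, once.
The state is a dict: "clock": time; "qpos": joint angles; "qd": joint speeds; "joint_efforts": joint torques, N m; "position": TCP position; "tool_rot": TCP orientation; "force": force on the tool from outside, world axes, zero at the start; "moment": the same for the moment, N m; "grip_width": finger opening in m; "finger_force": force on a finger pad.
Only numpy, scipy, OpenCV 4.12 (cv2) and the standard library are available. Lean on these libraries where they do the work, as an engineer would, in place of code of your own. Each camera call takes 0.05 s, during which the arm holds its last target. There are 200 camera calls.

## Working session

There is one attempt and no reset: what is moved stays moved. The work goes in short steps, Python scripts to look and compute and a tool call to move; the robot and the scene stay as the last step left them, time stands still between calls to the robot, and variables do not carry over. Pictures are saved under pics/ and viewed, at most 10 in all, crops included, and the job is handed in when it is done.

Besides the shell and the picture viewer there is one more tool, called after "Call:" as a command line: name --pt "numbers of a row" for each row, then --argument value for the rest. play_rows: Moves the arm, as the interface text tells. Its arguments: {"type":"object","properties":{"motion":{"type":"array"},"squeeze":{"type":"number"}},"required":["motion"]}

```bash
mkdir -p pics
cat > h.py <<'E'
import numpy as np, cv2
from workcell import observe, viewer, bot
def cloud(n):
    ci=viewer.camera_info(n); im,d=viewer.grab_frame(n)
    R=np.array(ci['R']);t=np.array(ci['t'])
    v,u=np.mgrid[:420,:560]
    P=np.stack([(u-ci['cx'])/ci['fx']*d,(v-ci['cy'])/ci['fy']*d,d],-1)
    W=(P-t)@R
    W[d==0]=np.nan
    return im,d,W,ci
E
python3 - <<'E'
from h import *
s=observe();print({k:np.round(v,3) for k,v in s.items()},bot.pinch_z)
ims=[]
for n in ['scene','top']:
    im,d,W,ci=cloud(n); np.savez(n+'.npz',im=im,d=d,W=W); cv2.imwrite(f'pics/{n}.png',im[:,:,::-1]); print(n,{k:np.round(v,3) for k,v in ci.items()})
E
```

```text
{'clock': np.float64(0.0), 'qpos': array([ 1.108,  0.522, -0.036,  1.6  ,  0.021,  1.021, -0.113]), 'qd': array([-0.   , -0.001,  0.001, -0.   ,  0.   , -0.   , -0.001]), 'joint_efforts': array([ 0.0000e+00, -9.2711e+01,  1.9800e+00, -3.6995e+01,  1.8000e-02,
        8.0000e-03, -0.0000e+00]), 'position': array([ 0.239, -0.577,  0.231]), 'tool_rot': array([-3.14 ,  0.   ,  0.393]), 'force': array([-0.32 ,  1.224, -0.533]), 'moment': array([-0.008, -0.025, -0.045]), 'finger_force': np.float64(0.0), 'grip_width': np.float64(0.086)} 0.0187
scene {'fx': np.float64(423.297), 'fy': np.float64(423.297), 'cx': np.float64(282.801), 'cy': np.float64(203.714), 'R': array([[-0.899, -0.438, -0.008],
       [-0.227,  0.481, -0.847],
       [ 0.374, -0.759, -0.532]]), 't': array([0.428, 0.241, 0.806])}
top {'fx': np.float64(540.143), 'fy': np.float64(540.143), 'cx': np.float64(277.412), 'cy': np.float64(212.178), 'R': array([[ 0.001, -1.   ,  0.015],
       [-0.997, -0.002, -0.077],
       [ 0.077, -0.015, -0.997]]), 't': array([-0.15 ,  0.541,  1.316])}
```

View pics/top.png

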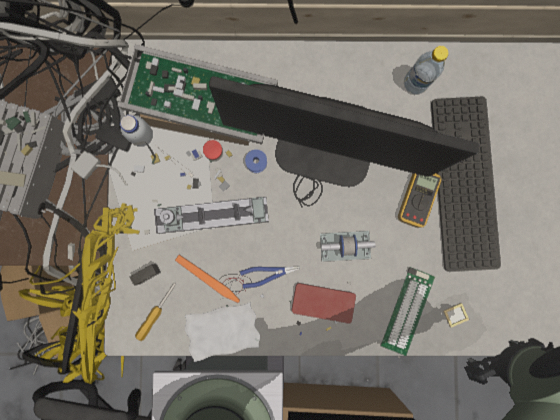

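View pics/scene.png

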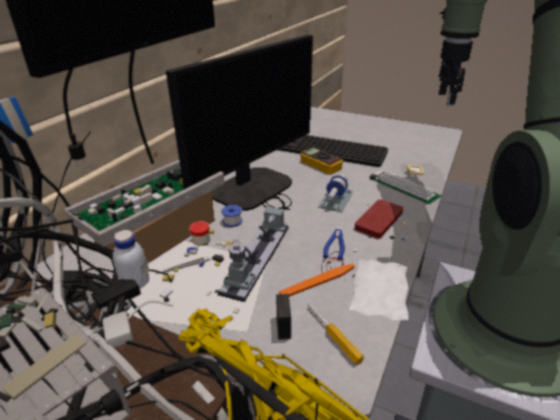

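The top view shows the stand at about (212,214), with the round nut and tailstock at its left end (168,215) and the head at its right end (262,208). The reel is in the rack at (346,246). The monitor lies beyond, with the jar at (212,150), the spare reel at (255,160) and the pliers at (262,278).

Run:
```python
from h import *
z=np.load('top.npz');W=z['W'];im=z['im']
def reg(u0,u1,v0,v1,lo,hi):
    w=W[v0:v1,u0:u1].reshape(-1,3);w=w[(w[:,2]>lo)&(w[:,2]<hi)];return w
def rect(w):
    c,s,a=cv2.minAreaRect((w[:,:2]*1000).astype(np.float32));return np.round(c,1),np.round(s,1),round(a,2),len(w)
print('desk',np.nanmedian(W[300:340,260:290,2]))
print('bed', rect(reg(145,280,185,245,.010,.024)))
for nm,b in dict(nut=(150,185,195,235,.07,.12),nuttop=(150,185,195,235,.09,.12),tailall=(145,190,195,235,.05,.12),head=(235,280,190,230,.055,.08),rests=(185,240,195,230,.03,.06)).items():
    w=reg(*b[:4],*b[4:]); print(nm,rect(w),np.round(np.percentile(w[:,2],[5,50,95]),4),np.round(w.mean(0),4))
for nm,b in dict(axle=(310,385,225,268,.036,.056),flange=(325,370,225,268,.056,.08),rackall=(310,385,225,268,.005,.08)).items():
    w=reg(*b[:4],*b[4:]); print(nm,rect(w),np.round(np.percentile(w[:,2],[5,50,95]),4),np.round(w.mean(0),4))
A=cv2.resize(im[190:240,145:285][:,:,::-1],None,fx=5.6,fy=5.6,interpolation=cv2.INTER_CUBIC)
B=cv2.resize(im[222:272,280:420][:,:,::-1],None,fx=5.6,fy=5.6,interpolation=cv2.INTER_CUBIC)
cv2.imwrite('pics/crop.png',np.vstack([A,B]))
```

```text
desk 0.000526938857888695
bed (array([556.2,  26.8]), array([122.8, 312. ]), 9.59, 1953)
nut (array([524.1, 109.7]), array([32. , 30.8]), 4.98, 172) [0.0922 0.1044 0.1138] [0.524  0.1082 0.1043]
nuttop (array([524.6, 109.7]), array([31.1, 30.8]), 4.98, 165) [0.0978 0.1045 0.1138] [0.5244 0.1085 0.105 ]
tailall (array([524.6, 103.3]), array([33.1, 43.7]), 5.61, 261) [0.0542 0.1019 0.1135] [0.5233 0.1047 0.089 ]
head (array([545.4, -81. ]), array([46.2, 66.3]), 8.18, 239) [0.0569 0.0652 0.0696] [ 0.5475 -0.0982  0.0647]
rests (array([537.2,  -3.6]), array([35.1, 94.3]), 6.33, 80) [0.0358 0.045  0.054 ] [ 5.375e-01 -4.000e-04  4.470e-02]
axle (array([ 458.2, -318.7]), array([ 53.3, 129.1]), 0.17, 366) [0.0405 0.0481 0.0547] [ 0.4587 -0.3171  0.0479]
flange (array([ 459.2, -320.2]), array([48.2, 38.5]), 4.41, 239) [0.0567 0.0628 0.0707] [ 0.4586 -0.3193  0.0629]
rackall (array([ 458.7, -323.6]), array([104.8, 186. ]), 0.21, 1076) [0.0053 0.0441 0.066 ] [ 0.4595 -0.3191  0.0335]
```

View pics/crop.png

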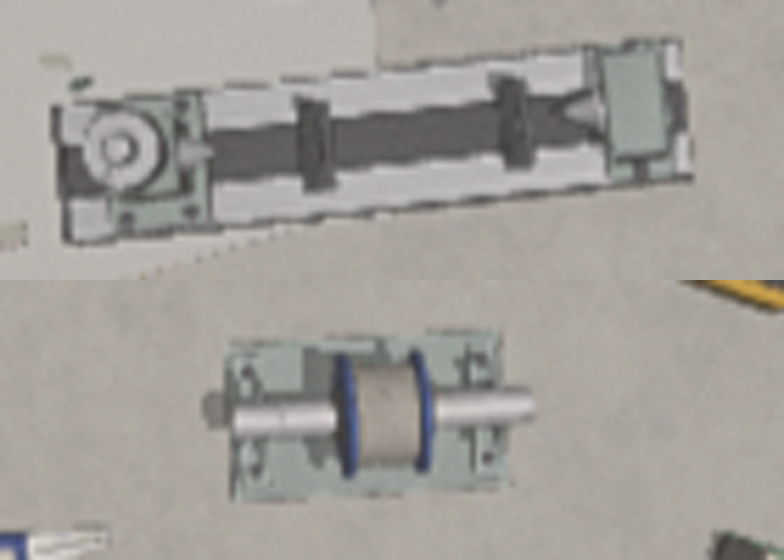

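The crop gives a stand yaw of about 5.9° and a reel yaw of about 3°. Both have +y to the left, and the tailstock is open.

```bash
cat >> h.py <<'E'
from scipy.spatial.transform import Rotation as Ro
def go(p,yaw,roll=np.pi,pitch=0,frm=None):
    s=observe(); p0,r0=(s['position'],s['tool_rot']) if frm is None else frm
    A=Ro.from_euler('xyz',r0);B=Ro.from_euler('xyz',[roll,pitch,yaw])
    print('shift cm',np.round(A.inv().apply(np.array(p)-p0)*100,2),'rot',np.round((A.inv()*B).as_rotvec(),3),'| at',np.round(p0,4),np.round(r0,3),'q7',np.round(s['qpos'][6],2),'t',s['clock'])
E
python3 -c "
from h import *
go([.4585,-.319,.20],.05)"
```

```text
shift cm [ 30.15 -15.45   3.09] rot [-0.001  0.     0.343] | at [ 0.2391 -0.5772  0.2308] [-3.141  0.     0.393] q7 -0.11 t 0.1
```

Call:
play_rows --pt "4 -2 0.5 0 0 0.05 1" --pt "9 -4.6 1 0 0 0.1 1" --pt "13 -6.7 1.4 0 0 0.16 1" --pt "17.5 -9 2 0 0 0.22 1" --pt "22 -11.2 2.4 0 0 0.28 1"

```text
clock: 0.6
position: [0.3983, -0.3902, 0.2071]
tool_rot: [-3.141, 0.0, 0.11]
force: [1.7, -0.7, 0.5]
grip_width: 0.0853
finger_force: 0.0
```

```bash
python3 -c "
from h import *
go([.4585,-.319,.20],.05)"
```

```text
shift cm [ 6.77 -6.42  0.71] rot [-0.    0.    0.06] | at [ 0.3983 -0.3902  0.2071] [-3.141  0.     0.11 ] q7 -0.8 t 0.6
```

Call:
play_rows --pt "3.4 -3.2 0.4 0 0 0.03 1" --pt "6.8 -6.4 0.7 0 0 0.06 1" --pt "6.8 -6.4 0.7 0 0 0.06 1" --pt "6.8 -6.4 0.7 0 0 0.06 1" --pt "6.8 -6.4 0.7 0 0 0.06 1"

```text
clock: 1.1
position: [0.4572, -0.3216, 0.2005]
tool_rot: [3.141, 0.001, 0.052]
force: [-1.4, -1.0, 0.0]
grip_width: 0.0855
finger_force: 0.0
```

```bash
python3 -c "
from h import *
go([.4585,-.319,.06],.05)
ci=viewer.camera_info('wrist');im,d=viewer.grab_frame('wrist')
print(ci['fx'],ci['cx'],ci['cy'],np.round(ci['R'],3),np.round(-np.array(ci['R']).T@ci['t'],4))
np.savez('w1.npz',im=im,d=d,**ci)
cv2.imwrite('pics/w1.png',im[:,:,::-1])"
```

```text
shift cm [ 0.15 -0.26 14.05] rot [0.    0.001 0.002] | at [ 0.4572 -0.3216  0.2005] [3.141e+00 1.000e-03 5.200e-02] q7 -1.02 t 1.1
325.19226210127806 276.0579773910411 211.6871979663346 [[ 0.053 -0.999 -0.   ]
 [-0.95  -0.05   0.307]
 [-0.307 -0.016 -0.952]] [ 0.5355 -0.3173  0.3421]
```

View pics/w1.png

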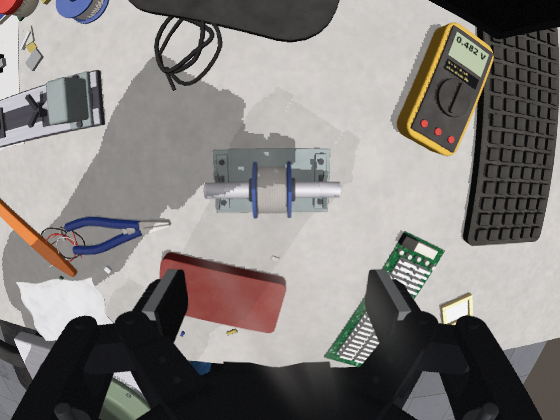

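The reel's axle runs from (205,190) to (341,190) in the wrist view, with the flanges at columns 253 and 291. The stand's head is at (72,97).

```bash
cat >> h.py <<'E'
def wcloud(z):
    v,u=np.mgrid[:420,:560]; x=u-z['cx'];y=v-z['cy'];r=np.hypot(x,y)+1e-9;th=r/z['fx']
    d=z['d'];k=np.tan(th)/r
    P=np.stack([x*k*d,y*k*d,d],-1);W=(P-z['t'])@z['R'];W[(d==0)|(th>1.4)]=np.nan
    return W
def wpix(z,X):
    c=np.asarray(X)@np.array(z['R']).T+z['t'];a=np.hypot(c[...,0],c[...,1]);th=np.arctan2(a,c[...,2])
    return np.stack([z['cx']+z['fx']*th*c[...,0]/a,z['cy']+z['fx']*th*c[...,1]/a],-1)
E
python3 - <<'E'
from h import *
z=dict(np.load('w1.npz'));W=wcloud(z)
def reg(u0,u1,v0,v1,lo,hi):
    w=W[v0:v1,u0:u1].reshape(-1,3);return w[(w[:,2]>lo)&(w[:,2]<hi)]
def line(w):
    vx,vy,x,y=cv2.fitLine(w[:,:2].astype(np.float32),cv2.DIST_HUBER,0,.001,.001).ravel(); return np.degrees(np.arctan2(-vx/vy,1)),x,y
print('desk',np.nanmedian(W[230:245,200:250,2]))
for a,b in [(202,248),(296,345)]:
    w=reg(a,b,176,206,.046,.056); print('axle',np.round(w.mean(0),4),line(w),w[:,1].min(),w[:,1].max(),np.percentile(w[:,2],[5,50,95]))
w=reg(202,345,178,204,.0465,.0525);print('axle line',line(w))
w=reg(245,300,150,225,.057,.08);print('fl',w.mean(0),cv2.minAreaRect((w[:,:2]*1000).astype(np.float32)),np.percentile(w[:,2],[50,95,99]))
w=reg(40,110,60,130,.06,.075);print('head',w.mean(0),cv2.minAreaRect((w[:,:2]*1000).astype(np.float32)),w[:,2].mean())
print(wpix(z,[[.4585,-.319,.042],[.4585,-.254,.042],[.4585,-.384,.042]]))
E
```

```text
desk -0.0008488162075898731
axle [ 0.4586 -0.2742  0.0478] (np.float32(3.7024653), np.float32(0.4585722), np.float32(-0.2741745)) -0.2942020949620508 -0.2526896377000249 [0.04625254 0.04774495 0.04916079]
axle [ 0.4637 -0.3599  0.0477] (np.float32(2.7282891), np.float32(0.4642487), np.float32(-0.36457643)) -0.3823348368137409 -0.33937745549788856 [0.04628103 0.04775076 0.04925096]
axle line (np.float32(3.4543037), np.float32(0.46130115), np.float32(-0.3175814))
fl [ 0.46213034 -0.31710236  0.06191096] ((460.883544921875, -317.4190979003906), (43.223541259765625, 34.94114685058594), 3.313046932220459) [0.06192957 0.06700018 0.0678906 ]
head [ 0.54893523 -0.1008209   0.06420848] ((548.9452514648438, -97.42514038085938), (46.473289489746094, 30.5787410736084), 6.563933372497559) 0.06420847872787354
[[273.58281699 191.80770025]
 [206.29659542 188.66855349]
 [340.69027099 195.50272256]]
```

```bash
python3 -c "
from h import *
go([.461,-.3175,.051],.06)"
```

```text
shift cm [ 0.42 -0.42 14.95] rot [ 0.     0.    -0.009] | at [ 0.4571 -0.3219  0.2005] [3.141 0.    0.051] q7 -1.02 t 1.15
```

Call:
play_rows --pt "0.4 -0.4 4 0 0 -0.01 1" --pt "0.4 -0.4 8 0 0 -0.01 1" --pt "0.4 -0.4 11 0 0 -0.01 1" --pt "0.4 -0.4 13.5 0 0 -0.01 1" --pt "0.4 -0.4 13.5 0 0 -0.01 1" --squeeze 40

```text
clock: 1.65
position: [0.4595, -0.3167, 0.0629]
tool_rot: [-3.139, 0.004, 0.061]
force: [-0.0, 0.1, 1.2]
grip_width: 0.0854
finger_force: 0.0
```

```bash
python3 -c "
from h import *
go([.461,-.3175,.051],.06)"
```

```text
shift cm [0.15 0.09 1.19] rot [-0.002  0.004  0.001] | at [ 0.4595 -0.3167  0.0629] [-3.139  0.004  0.061] q7 -1.04 t 1.65
```

Call:
play_rows --pt "0 0 0.7 0 0 0 1" --pt "0 0 1.4 0 0 0 1" --pt "0 0 1.4 0 0 0 0" --pt "0 0 1.4 0 0 0 -0.5" --pt "0 0 1.4 0 0 0 -0.7" --squeeze 40

```text
clock: 2.15
position: [0.462, -0.3167, 0.0521]
tool_rot: [3.141, -0.001, 0.063]
force: [-0.2, -0.4, -0.3]
grip_width: 0.0437
finger_force: 0.0
```

Call:
play_rows --pt "0 0 0 0 0 0 -1" --pt "0 0 0 0 0 0 -1" --pt "0 0 0 0 0 0 -1" --pt "0 0 0 0 0 0 -1" --pt "0 0 0 0 0 0 -1" --squeeze 40

```text
clock: 2.65
position: [0.462, -0.3165, 0.0522]
tool_rot: [3.141, -0.001, 0.063]
force: [-1.4, 2.0, 7.7]
grip_width: 0.0339
finger_force: 39.2
```

Call:
play_rows --pt "0 0 -2 0 0 0 -1" --pt "0 0 -5 0 0 0 -1" --pt "0.3 0 -8.5 0 0 0 -1" --pt "1 -1 -12 0 0 0 -1" --pt "1 -1 -12 0 0 0 -1"

```text
clock: 3.15
position: [0.4736, -0.3057, 0.1758]
tool_rot: [3.139, -0.006, 0.064]
force: [0.7, -0.5, -4.4]
grip_width: 0.0336
finger_force: 41.8
```

```bash
python3 -c "
from h import *
print(observe()['grip_width'],observe()['force'])
go([.536,.005,.17],.108)"
```

```text
0.033578376837415234 [ 0.65950534 -0.54627135 -4.44338403]
shift cm [  8.22 -30.61   0.54] rot [ 0.003 -0.006 -0.044] | at [ 0.4736 -0.3057  0.1758] [ 3.139 -0.006  0.064] q7 -1.05 t 3.15
```

Call:
play_rows --pt "0.8 -3 0 0 0 0 -1" --pt "2 -7.5 0 0 0 -0.01 -1" --pt "3.2 -12 0 0 0 -0.02 -1" --pt "4.4 -16.5 0 0 0 -0.02 -1" --pt "5.6 -21 0 0 0 -0.03 -1"

```text
clock: 3.65
position: [0.5134, -0.0912, 0.1709]
tool_rot: [-3.142, 0.001, 0.093]
force: [0.5, 0.0, -4.3]
grip_width: 0.0338
finger_force: 41.8
```

```bash
python3 -c "
from h import *
go([.536,.005,.17],.108)"
```

```text
shift cm [ 3.14 -9.37  0.09] rot [-0.     0.001 -0.015] | at [ 0.5134 -0.0912  0.1709] [-3.142e+00  1.000e-03  9.300e-02] q7 -1.45 t 3.65
```

Call:
play_rows --pt "1.2 -4 0 0 0 -0.01 -1" --pt "2.3 -7.5 0 0 0 -0.01 -1" --pt "3.0 -9.4 0 0 0 -0.015 -1" --pt "3.0 -9.4 0 0 0 -0.015 -1" --pt "3.0 -9.4 0 0 0 -0.015 -1"

```text
clock: 4.15
position: [0.5345, 0.0033, 0.1709]
tool_rot: [3.141, 0.001, 0.108]
force: [-0.3, 0.1, -3.9]
grip_width: 0.0338
finger_force: 41.8
```

```bash
python3 -c "
from h import *
go([.536,.005,.17],.108)
ci=viewer.camera_info('wrist');im,d=viewer.grab_frame('wrist')
np.savez('w2.npz',im=im,d=d,**ci)
cv2.imwrite('pics/w2.png',cv2.resize(im[40:340,80:480,::-1],None,fx=2,fy=2,interpolation=cv2.INTER_CUBIC))"
```

```text
shift cm [ 0.17 -0.15  0.09] rot [0.    0.001 0.   ] | at [0.5345 0.0033 0.1709] [3.141e+00 1.000e-03 1.080e-01] q7 -1.63 t 4.15
```

View pics/w2.png

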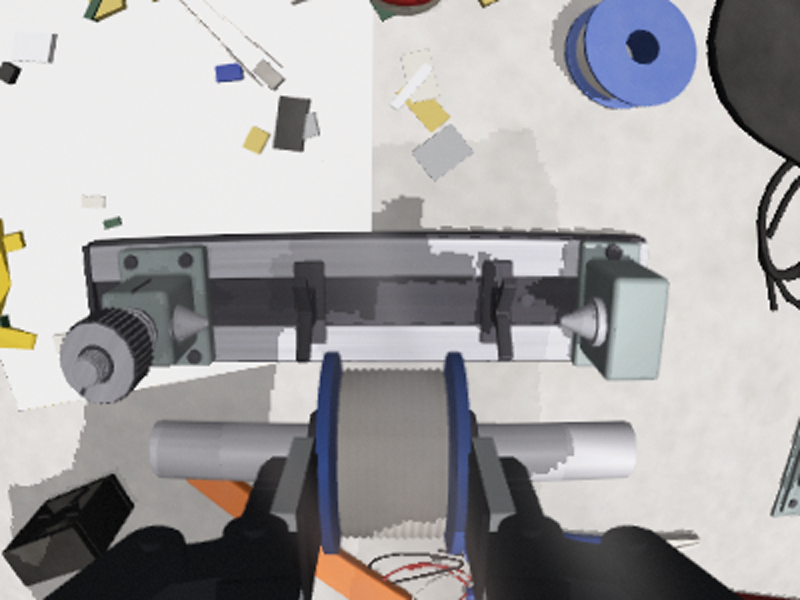

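The wrist view shows the tail tip at full-image pixel (184,201) and the head tip at (361,201). The V rests are at columns 235 and 330, and the held axle spans columns 156 to 397 at row 265. The jaws hold the reel level.

```bash
cat >> h.py <<'E'
def ray(z,u,v,h):
    x=u-z['cx'];y=v-z['cy'];r=np.hypot(x,y);th=r/z['fx'];R=np.array(z['R']);C=-R.T@z['t']
    d=R.T@np.array([np.sin(th)*x/r,np.sin(th)*y/r,np.cos(th)]);return C+d*(h-C[2])/d[2]
def mr(w): c,s,a=cv2.minAreaRect((w[:,:2]*1000).astype(np.float32)); return np.round(c,1),np.round(s,1),round(a,2),len(w)
E
python3 - <<'E'
from h import *
z=dict(np.load('w2.npz'));W=wcloud(z)
P=lambda u,v:(80+u/2,40+v/2)
T=ray(z,*P(210,322),.05);H=ray(z,*P(562,322),.05);print('tips',T,H,T-H,np.degrees(np.arctan2(-(T-H)[0],(T-H)[1])),np.linalg.norm(T-H))
print('depth near tips',W[201,180],W[201,364])
for nm,p in dict(bedL_far=(90,242),bedR_far=(645,240),bed_near_l=(215,362),bed_near_r=(575,360)).items(): print(nm,ray(z,*P(*p),.016))
for c in [(297,322),(483,512)]: print('rest', [ray(z,*P(x,360),.03) for x in c])
def reg(u0,u1,v0,v1,lo,hi):
    a,b=map(int,P(u0,v0));c,d=map(int,P(u1,v1));w=W[b:d,a:c].reshape(-1,3);return w[(w[:,2]>lo)&(w[:,2]<hi)]
w=reg(580,670,255,380,.061,.072);print('head',mr(w),np.median(w[:,2]))
w=reg(60,155,320,410,.095,.12);print('nut',mr(w),np.percentile(w[:,2],[5,25,50,75,95,99]))
for a,b in [(150,280),(515,640)]:
    w=reg(a,b,425,480,.15,.19);w=w[w[:,2]>np.percentile(w[:,2],98)-.003];print('axle',w.mean(0),np.percentile(w[:,2],98),w[:,1].min(),w[:,1].max())
w=reg(315,475,350,450,.17,.21);print('fl',mr(w),np.percentile(w[:,2],98))
E
```

```text
tips [0.52917738 0.08190675 0.05      ] [ 0.54567036 -0.06867848  0.05      ] [-0.01649298  0.15058523  0.        ] 6.250456574636195 0.15148573995357853
depth near tips [0.5292362 0.0859772 0.0516522] [ 0.54646656 -0.07075596  0.05191484]
bedL_far [0.55325412 0.15584044 0.016     ]
bedR_far [ 0.58268042 -0.1140853   0.016     ]
bed_near_l [0.49794549 0.08791094 0.016     ]
bed_near_r [ 0.51847031 -0.08958981  0.016     ]
rest [array([0.50882089, 0.04506913, 0.03      ]), array([0.51012404, 0.03344088, 0.03      ])]
rest [array([ 0.51823332, -0.04064487,  0.03      ]), array([ 0.51968976, -0.05428128,  0.03      ])]
head (array([549.9, -97.9]), array([45.1, 25.8]), 7.18, 1444) 0.06438389708331724
nut (array([525.9, 112. ]), array([32.2, 33.1]), 6.19, 1399) [0.09823323 0.10256769 0.10326341 0.10409102 0.11320374 0.11394703]
axle [0.53827176 0.03203243 0.18598217] 0.1884260476099261 0.029500190666818707 0.03464593127288534
axle [ 0.5443581  -0.02460297  0.18545929] 0.18842846914647518 -0.02626963371625428 -0.022608637327274073
fl (array([549.4,   5.1]), array([17.4, 37.3]), 7.18, 1963) 0.18183412311342506
```

Run:
```python
from h import *
z=dict(np.load('w2.npz'));W=wcloud(z)
P=lambda u,v:(80+u/2,40+v/2)
L=ray(z,*P(151,450),.163);R=ray(z,*P(636,450),.163);print(L,R,(L+R)/2,np.linalg.norm(L-R),np.degrees(np.arctan2(-(L-R)[0],(L-R)[1])))
for a,b in [(155,230),(560,630)]:
    A=W[int(40+415/2):int(40+485/2),80+a//2:80+b//2].reshape(-1,3);A=A[A[:,2]>.12]
    print(np.round(A.mean(0),4),np.round(np.percentile(A[:,2],[50,90,98]),4))
go([.536,.005,.17],.108)
```

```text
[0.52712791 0.06842297 0.163     ] [ 0.54143679 -0.06228482  0.163     ] [0.53428235 0.00306907 0.163     ] 0.131488667522588 6.247421730811546
[0.5299 0.0563 0.1646] [0.1655 0.1671 0.1677]
[ 0.5414 -0.0494  0.1645] [0.1654 0.167  0.1677]
shift cm [ 0.18 -0.22  0.1 ] rot [ 0.     0.001 -0.001] | at [0.5345 0.0026 0.171 ] [3.141e+00 1.000e-03 1.070e-01] q7 -1.63 t 4.2
```

Call:
play_rows --pt "0.3 -0.4 0.5 0 0 0 -1" --pt "0.3 -0.4 3 0 0 0 -1" --pt "0.3 -0.4 6 0 0 0 -1" --pt "0.3 -0.4 9 0 0 0 -1" --pt "0.3 -0.4 9 0 0 0 -1"

```text
clock: 4.7
position: [0.5354, 0.0072, 0.0783]
tool_rot: [-3.142, 0.006, 0.107]
force: [0.8, -0.2, -2.8]
grip_width: 0.034
finger_force: 41.8
```

Call:
play_rows --pt "0 0 0.6 0 0 0 -1" --pt "0 0 1.2 0 0 0 -1" --pt "0 0 1.7 0 0 0 -1" --pt "0 0 2.0 0 0 0 -1" --pt "0 0 2.0 0 0 0 -1"

```text
clock: 5.2
position: [0.5375, 0.0078, 0.0616]
tool_rot: [-3.142, -0.0, 0.108]
force: [-0.3, 0.8, -3.0]
grip_width: 0.0346
finger_force: 41.8
```

```bash
python3 -c "
from h import *
go([.5374,.0066,.0585],.109);print(observe()['force'],observe()['moment'],observe()['grip_width'])
ci=viewer.camera_info('wrist');im,d=viewer.grab_frame('wrist')
np.savez('w3.npz',im=im,d=d,**ci)
cv2.imwrite('pics/w3.png',cv2.resize(im[40:340,80:480,::-1],None,fx=2,fy=2,interpolation=cv2.INTER_CUBIC))"
```

```text
shift cm [-0.03  0.12  0.31] rot [-0.    -0.    -0.001] | at [0.5375 0.0078 0.0616] [-3.142 -0.     0.108] q7 -1.66 t 5.2
[-0.27663653  0.8430924  -3.04443078] [ 0.00208805 -0.01940032  0.07616606] 0.034590252988697105
```

View pics/w3.png

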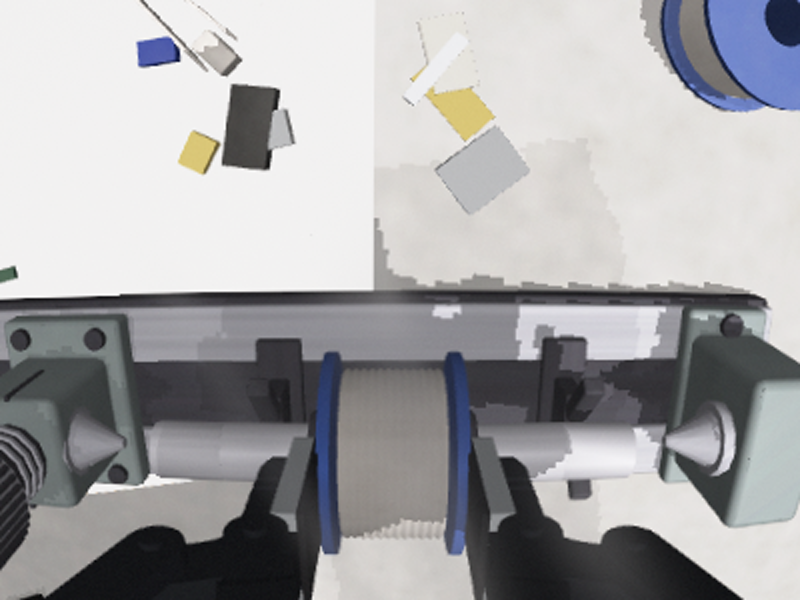

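The axle's ends are at columns 151 and 636, and the tips are at 125 and 668, so the axle is centred along the stand. It sits about 1.5 mm low in x (row 450 against 443). I'll nudge it, lower it and release.

Call:
play_rows --pt "0.15 0.05 0 0 0 0 -1" --pt "0.15 0.05 0.2 0 0 0 -1" --pt "0.15 0.05 0.35 0 0 0 -1" --pt "0.15 0.05 0.35 0 0 0 -1" --pt "0.15 0.05 0.35 0 0 0 -1"

```text
clock: 5.75
position: [0.5391, 0.0075, 0.0582]
tool_rot: [3.142, -0.0, 0.108]
force: [-1.4, -0.1, 1.5]
grip_width: 0.0339
finger_force: 42.4
```

```bash
python3 -c "
from h import *
go([.5374,.0066,.0585],.109);print(observe()['force'],observe()['moment'],observe()['grip_width'])"
```

```text
shift cm [-0.18  0.07 -0.03] rot [ 0.    -0.    -0.001] | at [0.5391 0.0075 0.0582] [ 3.142 -0.     0.108] q7 -1.66 t 5.75
[-1.35466485 -0.11838623  1.48224234] [0.00883011 0.29192486 0.11461539] 0.03389063226949805
```

Call:
play_rows --pt "0 0 0 0 0 0 -0.1" --pt "0 0 0 0 0 0 0.1" --pt "0 0 0 0 0 0 0.3" --pt "0 0 0 0 0 0 0.3" --pt "0 0 0 0 0 0 0.3"

```text
clock: 6.25
position: [0.539, 0.0075, 0.058]
tool_rot: [-3.142, -0.0, 0.108]
force: [0.3, -0.9, 0.3]
grip_width: 0.0558
finger_force: 0.0
```

Call:
play_rows --pt "0 0 -1.5 0 0 0 0.3" --pt "0 0 -5 0 0 0 0.3" --pt "0 0 -9 0 0 0 0.3" --pt "-1 -4 -10 0 0 0 0.3" --pt "-1 -4 -10 0 0 0 0.3"

```text
clock: 6.75
position: [0.5245, 0.0504, 0.1599]
tool_rot: [-3.14, -0.003, 0.112]
force: [0.2, -0.4, -0.4]
grip_width: 0.055
finger_force: 0.0
```

Run:
```python
from h import *
go([.526,.112,.15],.109);print(observe()['force'])
ci=viewer.camera_info('wrist');im,d=viewer.grab_frame('wrist')
np.savez('w4.npz',im=im,d=d,**ci)
cv2.imwrite('pics/w4.png',cv2.resize(im[40:340,80:480,::-1],None,fx=2,fy=2,interpolation=cv2.INTER_CUBIC))
z=dict(np.load('w4.npz'));W=wcloud(z);q=W[100:340].reshape(-1,3)
w=q[(q[:,2]>.095)&(q[:,2]<.13)&(np.hypot(q[:,0]-.526,q[:,1]-.112)<.025)];print('nut',mr(w),np.percentile(w[:,2],[10,50,75,95]))
```

```text
shift cm [ 0.84 -6.1   1.01] rot [-0.002 -0.003  0.003] | at [0.5245 0.0504 0.1599] [-3.14e+00 -3.00e-03  1.12e-01] q7 -1.72 t 6.75
[ 0.22309742 -0.38049957 -0.40169605]
nut (array([525.9, 112.3]), array([32.5, 32.8]), 2.52, 1811) [0.10121688 0.10322859 0.10402998 0.11320621]
```

View pics/w4.png

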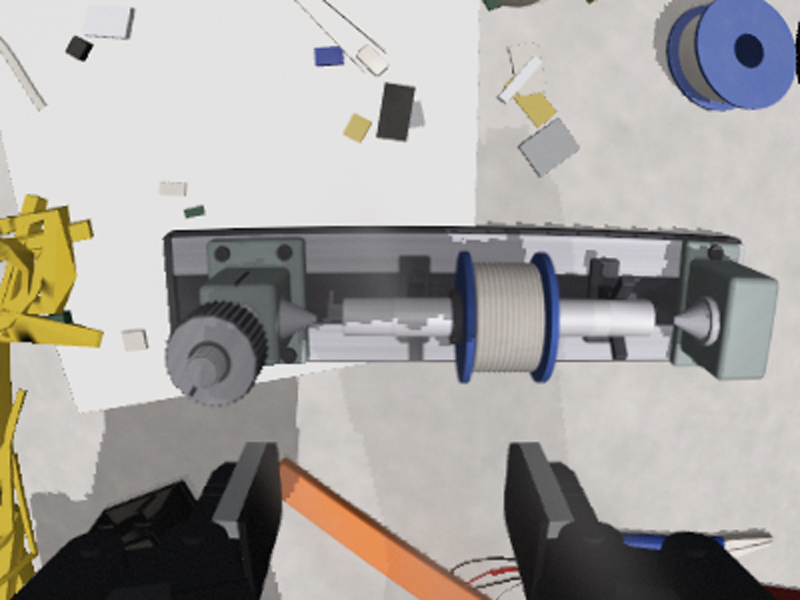

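The reel lies in both rests (axle columns 343–655, row 318), between the tail tip at (316,320) and the head tip at (676,322). The nut is at (215,355), or (0.526, 0.112) in world. I'll turn the tool half round, which leaves the last joint free to turn clockwise, and go above the nut.

Call:
play_rows --pt "0.3 -2 0.3 0 0 -0.14 0.3" --pt "0.6 -4 0.6 0 0 -0.28 0.3" --pt "0.8 -6.1 0.8 0 0 -0.42 0.3" --pt "0.8 -6.1 0.8 0 0 -0.56 0.3" --pt "0.8 -6.1 0.8 0 0 -0.7 0.3"

```text
clock: 7.3
position: [0.5261, 0.1077, 0.1493]
tool_rot: [-3.141, 0.001, 0.814]
force: [-0.1, -0.3, 0.0]
grip_width: 0.0551
finger_force: 0.0
```

Call:
play_rows --pt "0 0 0 0 0 -0.14 0.3" --pt "0 0 0 0 0 -0.28 0.3" --pt "0 0 0 0 0 -0.42 0.3" --pt "0 0 0 0 0 -0.56 0.3" --pt "0 0 0 0 0 -0.7 0.3"

```text
clock: 7.8
position: [0.5262, 0.107, 0.1494]
tool_rot: [-3.141, 0.0, 1.513]
force: [-1.0, -0.4, -0.4]
grip_width: 0.0553
finger_force: 0.0
```

Call:
play_rows --pt "0 0 0 0 0 -0.14 0.3" --pt "0 0 0 0 0 -0.28 0.3" --pt "0 0 0 0 0 -0.42 0.3" --pt "0 0 0 0 0 -0.56 0.3" --pt "0 0 0 0 0 -0.7 0.3"

```text
clock: 8.3
position: [0.5262, 0.1069, 0.1494]
tool_rot: [-3.141, -0.0, 2.213]
force: [0.4, 0.3, 0.2]
grip_width: 0.0555
finger_force: 0.0
```

Call:
play_rows --pt "0 0 0 0 0 -0.14 0.3" --pt "0 0 0 0 0 -0.28 0.3" --pt "0 0 0 0 0 -0.42 0.3" --pt "0 0 0 0 0 -0.56 0.3" --pt "0 0 0 0 0 -0.7 0.3"

```text
clock: 8.8
position: [0.5262, 0.1069, 0.1494]
tool_rot: [-3.141, -0.001, 2.913]
force: [-0.3, -0.2, -1.2]
grip_width: 0.0555
finger_force: 0.0
```

```bash
python3 -c "
from h import *
go([.526,.112,.12],.109+np.pi);print(np.round(observe()['qpos'],2))"
```

```text
shift cm [0.13 0.49 2.94] rot [-0.    -0.001 -0.338] | at [0.5262 0.1069 0.1494] [-3.141e+00 -1.000e-03  2.913e+00] q7 0.54 t 8.8
[ 0.26  0.6  -0.8   1.88  0.55  0.89  0.54]
```

Call:
play_rows --pt "0.1 0.5 0 0 0 -0.12 0.3" --pt "0.1 0.5 0 0 0 -0.24 0.3" --pt "0.1 0.5 0 0 0 -0.34 0.3" --pt "0.1 0.5 0 0 0 -0.34 0.3" --pt "0.1 0.5 0 0 0 -0.34 0.3"

```text
clock: 9.3
position: [0.5263, 0.1123, 0.1496]
tool_rot: [3.141, -0.001, -3.039]
force: [-0.1, -0.5, 0.3]
grip_width: 0.0554
finger_force: 0.0
```

```bash
python3 -c "
from h import *
go([.526,.112,.073],.109+np.pi);print(np.round(observe()['qpos'],2))"
```

```text
shift cm [ 0.03 -0.03  7.66] rot [ 0.    -0.001 -0.007] | at [0.5263 0.1123 0.1496] [ 3.141e+00 -1.000e-03 -3.039e+00] q7 0.81 t 9.3
[ 0.3   0.63 -0.88  1.87  0.61  0.93  0.81]
```

Call:
play_rows --pt "0 0 1.5 0 0 0 0.3" --pt "0 0 3.5 0 0 0 0.3" --pt "0 0 5.5 0 0 0 0.3" --pt "0 0 7.2 0 0 0 0.3" --pt "0 0 7.5 0 0 0 0.3"

```text
clock: 9.8
position: [0.5253, 0.1126, 0.0729]
tool_rot: [-3.141, -0.003, -3.036]
force: [0.5, -0.1, 0.5]
grip_width: 0.0556
finger_force: 0.0
```

Call:
play_rows --pt "0 0 0.1 0 0 0 0.3" --pt "0 0 0.1 0 0 0 -0.2" --pt "0 0 0.1 0 0 0 -1" --pt "0 0 0.1 0 0 0 -1" --pt "0 0 0.1 0 0 0 -1" --squeeze 60

```text
clock: 10.3
position: [0.5268, 0.1127, 0.0749]
tool_rot: [-3.141, 0.001, -3.036]
force: [-1.1, -0.7, 5.4]
grip_width: 0.0295
finger_force: 58.7
```

```bash
python3 -c "
from h import *
go([.526,.112,.073],.109+np.pi);s=observe();print(np.round(s['qpos'],2),s['force'],s['moment'],s['grip_width'])
d=-.0375*np.array([-.1089,.994]);go([.526+d[0],.112+d[1],.073],.109+np.pi)"
```

```text
shift cm [ 0.09 -0.06  0.19] rot [-0.     0.001 -0.003] | at [0.5268 0.1127 0.0749] [-3.141e+00  1.000e-03 -3.036e+00] q7 0.72 t 10.3
[ 0.24  0.73 -0.79  1.92  0.73  0.8   0.72] [-1.10255547 -0.68532625  5.41794564] [-0.0888959   0.34785096  0.02189225] 0.029484499703174714
shift cm [ 0.07 -3.81  0.19] rot [-0.     0.001 -0.003] | at [0.5268 0.1127 0.0749] [-3.141e+00  1.000e-03 -3.036e+00] q7 0.72 t 10.3
```

Call:
play_rows --pt "0 -0.6 0 0 0 0 -1" --pt "0 -1.3 0 0 0 0 -1" --pt "0 -2.0 0 0 0 0 -1" --pt "0 -2.6 0 0 0 0 -1" --pt "0 -2.9 0 0 0 0 -1"

```text
clock: 10.8
position: [0.53, 0.0848, 0.0749]
tool_rot: [3.14, 0.002, -3.035]
force: [-1.6, 7.6, 3.8]
grip_width: 0.0297
finger_force: 59.1
```

```bash
python3 -c "
from h import *
d=-.0375*np.array([-.1089,.994]);go([.5268+d[0],.1127+d[1],.0749],.109+np.pi);s=observe();print(s['force'],s['moment'],s['grip_width'])"
```

```text
shift cm [ 0.01 -0.94  0.  ] rot [ 0.002  0.002 -0.003] | at [0.53   0.0848 0.0749] [ 3.140e+00  2.000e-03 -3.035e+00] q7 0.77 t 10.8
[-1.55133103  7.58369667  3.81632583] [ 1.69427688  0.34319439 -0.02675997] 0.02972880484580847
```

Call:
play_rows --pt "0 -0.2 0 0 0 0 -1" --pt "0 -0.4 0 0 0 0 -1" --pt "0 -0.55 0 0 0 0 -1" --pt "0 -0.7 0 0 0 0 -1" --pt "0 -0.7 0 0 0 0 -1"

```text
clock: 11.3
position: [0.5307, 0.0781, 0.0749]
tool_rot: [3.14, 0.002, -3.035]
force: [-1.5, 6.9, 3.8]
grip_width: 0.0292
finger_force: 59.1
```

```bash
python3 -c "
from h import *
d=-.0375*np.array([-.1089,.994]);go([.5268+d[0],.1127+d[1],.0749],.109+np.pi);s=observe();print(s['force'],s['moment'],s['grip_width'])"
```

```text
shift cm [ 0.01 -0.27  0.  ] rot [ 0.002  0.002 -0.002] | at [0.5307 0.0781 0.0749] [ 3.140e+00  2.000e-03 -3.035e+00] q7 0.78 t 11.3
[-1.45615738  6.92589663  3.76221523] [ 1.38519097  0.2520437  -0.0261932 ] 0.02918678229312546
```

Call:
play_rows --pt "0 -0.1 0 0 0 0 -1" --pt "0 -0.2 0 0 0 0 -1" --pt "0 -0.3 0 0 0 0 -1" --pt "0 -0.35 0 0 0 0 -1" --pt "0 -0.35 0 0 0 0 -1"

```text
clock: 11.8
position: [0.5311, 0.075, 0.075]
tool_rot: [3.139, 0.002, -3.035]
force: [-1.2, 8.0, 3.2]
grip_width: 0.0291
finger_force: 59.1
```

Call:
play_rows --pt "0 -0.05 0 0 0 0 -1" --pt "0 -0.1 0 0 0 0 -1" --pt "0 -0.1 0 0 0 0 -1" --pt "0 -0.1 0 0 0 0 -1" --pt "0 -0.1 0 0 0 0 -1"

```text
clock: 12.3
position: [0.5311, 0.0742, 0.075]
tool_rot: [3.139, 0.002, -3.034]
force: [-1.2, 9.4, 2.6]
grip_width: 0.0295
finger_force: 59.2
```

Call:
play_rows --pt "0 -0.05 0 0 0 0 -1" --pt "0 -0.1 0 0 0 0 -1" --pt "0 -0.15 0 0 0 0 -1" --pt "0 -0.15 0 0 0 0 -1" --pt "0 -0.15 0 0 0 0 -1"

```text
clock: 12.8
position: [0.5313, 0.0734, 0.075]
tool_rot: [3.138, 0.002, -3.034]
force: [-0.6, 12.2, 2.6]
grip_width: 0.0296
finger_force: 59.2
```

Run:
```python
from h import *
s=observe();print(s['force'],s['moment'],s['grip_width'])
im,d,W,ci=cloud('top')
# reel flange / nut from top
q=W[185:245,150:285].reshape(-1,3);o=np.array([.5395,-.012]);ey=np.array([-.1089,.994]);ex=np.array([.994,.1089])
r=q[:,:2]-o;sx=r@ex;sy=r@ey
m=(q[:,2]>.068)&(q[:,2]<.085)&(abs(sy)<40e-3)&(abs(sx)<.02);print('flange sy',np.percentile(sy[m],[1,50,99]),np.percentile(q[m,2],[50,95,99]),m.sum())
cv2.imwrite('pics/t2.png',cv2.resize(im[180:250,140:290,::-1],None,fx=5,fy=5,interpolation=cv2.INTER_CUBIC))
```

```text
[-0.63264398 12.24324642  2.58481895] [ 2.63612214  0.37789595 -0.09353979] 0.0296347442083872
flange sy [-0.01997819 -0.00590466  0.01417836] [0.07234274 0.07839149 0.08064211] 139
```

Call:
play_rows --pt "0 -0.05 0 0 0 0 -1" --pt "0 -0.1 0 0 0 0 -1" --pt "0 -0.15 0 0 0 0 -1" --pt "0 -0.2 0 0 0 0 -1" --pt "0 -0.2 0 0 0 0 -1"

```text
clock: 13.35
position: [0.5313, 0.0726, 0.075]
tool_rot: [3.136, 0.002, -3.033]
force: [-3.5, 19.0, 0.3]
grip_width: 0.0297
finger_force: 59.3
```

Call:
play_rows --pt "0 -0.05 0 0 0 0 -1" --pt "0 -0.1 0 0 0 0 -1" --pt "0 -0.15 0 0 0 0 -1" --pt "0 -0.2 0 0 0 0 -1" --pt "0 -0.2 0 0 0 0 -1"

```text
clock: 13.85
position: [0.5314, 0.072, 0.0751]
tool_rot: [3.135, 0.003, -3.032]
force: [-3.4, 26.1, -1.0]
grip_width: 0.0297
finger_force: 59.4
```

Run:
```python
from h import *
ci=viewer.camera_info('wrist');im,d=viewer.grab_frame('wrist')
np.savez('w5.npz',im=im,d=d,**ci);z=dict(np.load('w5.npz'));W=wcloud(z);q=W.reshape(-1,3)
cv2.imwrite('pics/w5.png',cv2.resize(im[:,:,::-1],(800,600)))
o=np.array([.5395,-.012]);ey=np.array([-.1089,.994]);ex=np.array([.994,.1089])
r=q[:,:2]-o;sx=r@ex;sy=r@ey
for a,b in [(-.05,-.022),(.022,.04)]:
    m=(sy>a)&(sy<b)&(abs(sx)<.012)&(q[:,2]>.03)&(q[:,2]<.075);print('axle',m.sum(),np.percentile(q[m,2],[50,90,97,99]))
m=(abs(sy)<.035)&(abs(sx)<.03)&(q[:,2]>.068)&(q[:,2]<.09);print('fl',m.sum(),np.percentile(sy[m],[1,99]),np.percentile(q[m,2],[95,99]))
m=(sy>-.11)&(sy<-.06)&(abs(sx)<.03)&(q[:,2]>.06)&(q[:,2]<.07);print('head',m.sum(),np.percentile(sy[m],[1,99]) if m.sum() else 0,np.median(q[m,2]))
```

```text
axle 574 [0.05543584 0.05702291 0.05748318 0.05768714]
axle 809 [0.05564313 0.05706394 0.05756859 0.05779902]
fl 2581 [-0.01770578  0.0175822 ] [0.07556858 0.07635068]
head 1711 [-0.09853826 -0.07291071] 0.06418945322166057
```

View pics/w5.png

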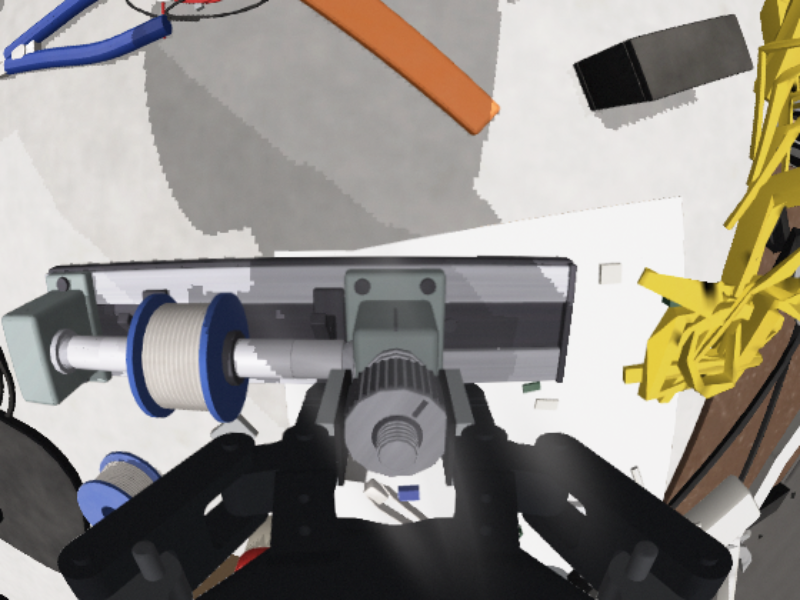

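The axle is on both points: the flanges span ±17.6 mm about the stand's origin and the tube's top is at about 58 mm. The fingers are well clear of the reel. Next I'll turn the nut clockwise.

Call:
play_rows --pt "0 0 0.01 0 0 0.13 -1" --pt "0 0 0.02 0 0 0.26 -1" --pt "0 0 0.03 0 0 0.39 -1" --pt "0 0 0.04 0 0 0.52 -1" --pt "0 0 0.05 0 0 0.65 -1"

```text
clock: 14.4
position: [0.5314, 0.0715, 0.0745]
tool_rot: [3.136, -0.002, 2.596]
force: [-6.1, 23.4, 0.5]
grip_width: 0.0295
finger_force: 59.4
```

```bash
python3 -c "
from h import *
s=observe();print(s['tool_rot'],s['force'],s['moment'],s['grip_width'],np.round(s['qpos'],2))"
```

```text
[ 3.13554551e+00 -1.55115310e-03  2.59556389e+00] [-6.11618008 23.44898102  0.53126864] [4.82760919 1.08803387 0.02871895] 0.029529771211919305 [ 0.22  0.68 -0.64  1.93  0.6   0.72  0.25]
```

Call:
play_rows --pt "0 0 0.01 0 0 0.13 -1" --pt "0 0 0.02 0 0 0.26 -1" --pt "0 0 0.03 0 0 0.39 -1" --pt "0 0 0.04 0 0 0.52 -1" --pt "0 0 0.05 0 0 0.65 -1"

```text
clock: 14.9
position: [0.531, 0.0711, 0.0739]
tool_rot: [3.139, -0.004, 1.945]
force: [-8.7, 22.4, 4.3]
grip_width: 0.0295
finger_force: 59.9
```

```bash
python3 -c "
from h import *
s=observe();print(s['tool_rot'],s['force'],s['moment'],s['grip_width'],np.round(s['qpos'],2))"
```

```text
[ 3.13883389 -0.00419826  1.94547254] [-8.66599035 22.44170777  4.25226199] [4.41993272 1.8072566  0.03776767] 0.02950445540897324 [ 0.11  0.65 -0.48  1.94  0.46  0.66 -0.28]
```

Call:
play_rows --pt "0 0 0.01 0 0 0.12 -1" --pt "0 0 0.02 0 0 0.24 -1" --pt "0 0 0.03 0 0 0.36 -1" --pt "0 0 0.04 0 0 0.48 -1" --pt "0 0 0.04 0 0 0.48 -1"

```text
clock: 15.4
position: [0.5306, 0.071, 0.0735]
tool_rot: [-3.141, -0.004, 1.466]
force: [-9.7, 20.8, 7.4]
grip_width: 0.0294
finger_force: 60.4
```

```bash
python3 -c "
from h import *
s=observe();print(s['tool_rot'],s['force'],s['moment'],s['grip_width'],np.round(s['qpos'],2))"
```

```text
[-3.14128307 -0.00405984  1.4663665 ] [-9.6756793  20.84847555  7.3696198 ] [ 4.37811271  2.13821463 -0.00668846] 0.02937964350341277 [ 0.02  0.63 -0.36  1.94  0.35  0.63 -0.66]
```

Call:
play_rows --pt "0 0 0 0 0 0.1 -1" --pt "0 0 0.01 0 0 0.2 -1" --pt "0 0 0.01 0 0 0.3 -1" --pt "0 0 0.02 0 0 0.4 -1" --pt "0 0 0.02 0 0 0.4 -1"

```text
clock: 15.9
position: [0.5303, 0.0711, 0.0731]
tool_rot: [-3.139, -0.003, 1.067]
force: [-11.4, 21.5, 7.8]
grip_width: 0.0297
finger_force: 60.7
```

```bash
python3 -c "
from h import *
s=observe();print(s['tool_rot'],s['force'],s['moment'],s['grip_width'],np.round(s['qpos'],2))"
```

```text
[-3.13906858 -0.00325077  1.06732035] [-11.35631931  21.51196202   7.80306793] [ 4.60221860e+00  2.48665692e+00 -4.47644020e-03] 0.029677017970971206 [-0.06  0.62 -0.25  1.95  0.25  0.6  -0.97]
```

Call:
play_rows --pt "0 0 0 0 0 0.1 -1" --pt "0 0 0.01 0 0 0.2 -1" --pt "0 0 0.01 0 0 0.3 -1" --pt "0 0 0.01 0 0 0.3 -1" --pt "0 0 0.01 0 0 0.3 -1"

```text
clock: 16.4
position: [0.5301, 0.0713, 0.0729]
tool_rot: [-3.138, -0.002, 0.771]
force: [-11.7, 23.4, 7.4]
grip_width: 0.0294
finger_force: 60.8
```

```bash
python3 -c "
from h import *
s=observe();print(s['tool_rot'],s['force'],s['moment'],s['grip_width'],np.round(s['qpos'],2))"
```

```text
[-3.13773835e+00 -2.04436726e-03  7.71092096e-01] [-11.69818929  23.41769877   7.40281844] [ 4.90058206  2.66904018 -0.02324842] 0.029414672217603122 [-0.12  0.61 -0.17  1.95  0.17  0.59 -1.2 ]
```

Call:
play_rows --pt "0 0 0 0 0 0.1 -1" --pt "0 0 0.01 0 0 0.2 -1" --pt "0 0 0.01 0 0 0.3 -1" --pt "0 0 0.01 0 0 0.3 -1" --pt "0 0 0.01 0 0 0.3 -1"

```text
clock: 16.9
position: [0.5278, 0.0704, 0.0725]
tool_rot: [-3.137, 0.004, 0.472]
force: [-25.7, 18.2, 20.2]
grip_width: 0.0292
finger_force: 62.1
```

```bash
python3 -c "
from h import *
s=observe();print(s['tool_rot'],s['force'],s['moment'],s['grip_width'],np.round(s['qpos'],2))"
```

```text
[-3.13680401  0.00411289  0.47204162] [-25.72024452  18.20877573  20.22738617] [4.0146434  5.47137271 0.96266658] 0.029154638900106455 [-0.17  0.61 -0.09  1.96  0.09  0.58 -1.42]
```

Run:
```python
from h import *
ci=viewer.camera_info('wrist');im,d=viewer.grab_frame('wrist')
np.savez('w6.npz',im=im,d=d,**ci);a=np.load('w5.npz')['im']
f=lambda i:cv2.resize(i[240:340,225:325,::-1],(390,390),interpolation=cv2.INTER_CUBIC)
cv2.imwrite('pics/cmp.png',np.hstack([f(a),f(im)]))
```

```text
(no output)
```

View pics/cmp.png

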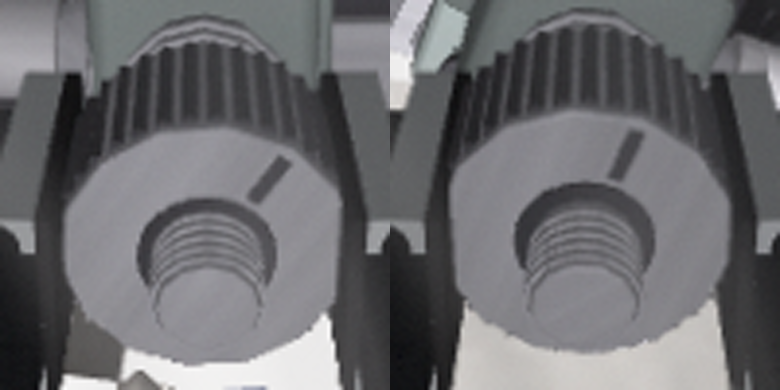

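The groove moved about 17° in the grip, which means the nut bottomed and the fingers then slipped slightly. The nut is therefore at 0. I'll back off about 1.57 rad from here.

Call:
play_rows --pt "0 0 0 0 0 -0.1 -1" --pt "0 0 -0.01 0 0 -0.2 -1" --pt "0 0 -0.02 0 0 -0.3 -1" --pt "0 0 -0.03 0 0 -0.4 -1" --pt "0 0 -0.03 0 0 -0.4 -1"

```text
clock: 17.45
position: [0.5286, 0.0694, 0.0729]
tool_rot: [-3.137, 0.001, 0.874]
force: [-21.7, 14.1, 16.2]
grip_width: 0.0296
finger_force: 61.7
```

```bash
python3 -c "
from h import *
s=observe();print(s['tool_rot'],s['force'],s['moment'],s['grip_width'],np.round(s['qpos'],2))"
```

```text
[-3.13680486e+00  1.18948575e-03  8.73864039e-01] [-21.69135964  14.05683648  16.15389196] [3.08016024 4.57586368 0.10569461] 0.029566159130951453 [-0.09  0.61 -0.2   1.95  0.2   0.6  -1.12]
```

Call:
play_rows --pt "-0.04 -0.05 -0.03 0 0 -0.1 -1" --pt "-0.08 -0.1 -0.06 0 0 -0.22 -1" --pt "-0.13 -0.15 -0.08 0 0 -0.34 -1" --pt "-0.13 -0.15 -0.1 0 0 -0.46 -1" --pt "-0.13 -0.15 -0.12 0 0 -0.58 -1"

```text
clock: 17.95
position: [0.5299, 0.0688, 0.0741]
tool_rot: [3.14, -0.003, 1.454]
force: [6.3, 10.1, -15.5]
grip_width: 0.0297
finger_force: 60.3
```

```bash
python3 -c "
from h import *
s=observe();print(s['tool_rot'],s['force'],s['moment'],s['grip_width'],np.round(s['qpos'],2))"
```

```text
[ 3.14010652e+00 -2.92241494e-03  1.45399602e+00] [  6.2639187   10.07158848 -15.49677553] [ 2.03443095 -1.20563464 -0.0183467 ] 0.02972762259247887 [ 0.02  0.63 -0.35  1.95  0.35  0.63 -0.67]
```

Call:
play_rows --pt "-0.03 0 0.02 0 0 -0.12 -1" --pt "-0.06 0 0.01 0 0 -0.24 -1" --pt "-0.1 0 0 0 0 -0.36 -1" --pt "-0.1 0 0 0 0 -0.48 -1" --pt "-0.1 0 -0.01 0 0 -0.6 -1"

```text
clock: 18.45
position: [0.5317, 0.069, 0.0747]
tool_rot: [3.134, -0.002, 2.054]
force: [17.9, 16.8, -21.0]
grip_width: 0.0296
finger_force: 60.7
```

Call:
play_rows --pt "0 0 0 0 0 0 -1" --pt "0 0 0 0 0 0 -1" --pt "0 0 0 0 0 0 -1" --pt "0 0 0 0 0 0 -1" --pt "0 0 0 0 0 0 -1"

```text
clock: 18.95
position: [0.5318, 0.0691, 0.0746]
tool_rot: [3.134, -0.002, 2.049]
force: [16.6, 16.9, -19.0]
grip_width: 0.0297
finger_force: 60.8
```

Run:
```python
from h import *
s=observe();print(s['tool_rot'],s['force'],s['moment'],s['grip_width'],np.round(s['qpos'],2))
ci=viewer.camera_info('wrist');im,d=viewer.grab_frame('wrist')
np.savez('w7.npz',im=im,d=d,**ci);z=dict(np.load('w7.npz'));W=wcloud(z);q=W.reshape(-1,3)
a=np.load('w6.npz')['im'];f=lambda i:cv2.resize(i[240:340,225:325,::-1],(390,390),interpolation=cv2.INTER_CUBIC)
cv2.imwrite('pics/fin.png',np.hstack([f(a),cv2.resize(im[:,:,::-1],(410,390)),])); cv2.imwrite('pics/fin.png',np.hstack([f(a),f(im)]))
o=np.array([.5395,-.012]);ey=np.array([-.1089,.994]);ex=np.array([.994,.1089])
r=q[:,:2]-o;sx=r@ex;sy=r@ey
for lo,hi in [(-.05,-.022),(.022,.04)]:
    m=(sy>lo)&(sy<hi)&(abs(sx)<.012)&(q[:,2]>.03)&(q[:,2]<.075);print('axle',m.sum(),np.percentile(q[m,2],[50,90,97,99]) if m.sum() else '')
m=(abs(sy)<.035)&(abs(sx)<.03)&(q[:,2]>.068)&(q[:,2]<.09);print('fl',m.sum(),np.percentile(sy[m],[1,99]),np.percentile(q[m,2],[95,99]))
```

```text
[ 3.13410063e+00 -2.07505276e-03  2.04932098e+00] [ 16.64780484  16.94655795 -19.0092579 ] [ 3.30799541 -3.36997966 -0.01170791] 0.0297118081110953 [ 0.13  0.65 -0.51  1.94  0.49  0.67 -0.2 ]
axle 0 
axle 247 [0.05640682 0.05734352 0.05775629 0.05817717]
fl 131 [0.01630224 0.01834665] [0.07272671 0.07419101]
```

View pics/fin.png

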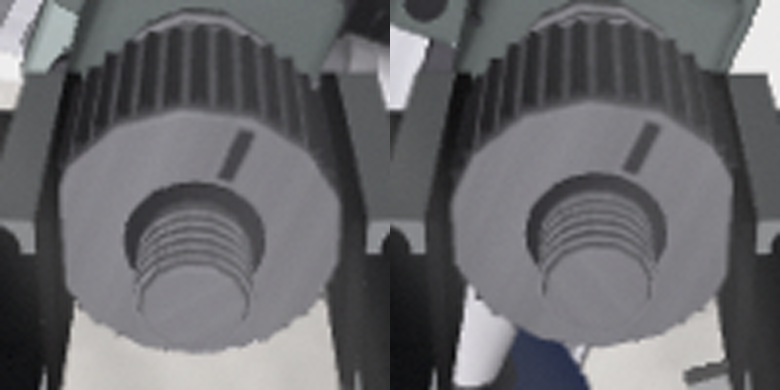

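The groove sits at the same place in the grip as before, so there was no slip and the nut is 1.58 rad above bottom. The reel's +y flange face (about 17.5 mm) and the axle's height haven't changed, so the reel is still seated and I'm handing in.

```bash
python3 -c "
from h import *
print(bot.job_done())"
```

```text
the job is handed in; nothing more can be done
None
```

The job is handed in: the reel is seated on both centre points, and the drag nut was bottomed, backed off about 1.58 rad and is still gripped; the hand-in returned no verdict.

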